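# Refit and cam-lock the grille of a fingerprint dusting tray

## Robot

A 6-joint arm with a two-finger parallel gripper is mounted at the origin on the work surface. World frame = base frame: x ahead of the robot, y to its left, z up, the work surface at z = 0. Lengths are in m, angles in rad, forces in N, time in s.
With the tool pointing down it reaches from about 0.275 to 0.725 m from the base axis. Payload 5.6 kg.
Tool frame: the origin (TCP) lies at the very end of the fingers, on their centre line; the grasp point (between the pads) lies 19 mm behind it; z points along the fingers, y is the line along which they close (so a half turn about z gives the same grasp; the last joint's range is limited). The gripper opens to 85 mm and grips with 20 to 120 N. Pads are 22 mm wide; open, the fingers measure 114 mm over their backs; the gripper's body (76 mm by 85 mm) begins 54 mm behind the grasp point. The pads swing forward as they close: fully open they stand 13 mm farther back than shut.
Start: joints at [-0.895, 0.255, 0.108, 0, -1.424, -0.285], TCP at [0.21, -0.509, 0.231] pointing down, gripper open.
Joint ranges: [-2.95, 2.95], [-1.21, 1.97], [-1.09, 1.5], [-2.87, 1.71], [-2.94, -0.07], [-3.05, 3.05]. Speed limits (rad/s): [2.57, 2.57, 3.14, 3.14, 3.14, 3.14].

## Interface

Orientations are given as [roll, pitch, yaw] about the fixed x, y, z axes, in that order (R = Rz(yaw) Ry(pitch) Rx(roll)).
In Python, from workcell import state, snapshot, order gives the robot as it stands.
- The arm moves only by the tool arm_command, never from a script. Its argument "steps" is a list of rows, each a list of 5 numbers: the opening, from 0 (shut) to 1 (fully open), then the shift along the world's x, y, z as a fraction of full scale, then the turn about the world's z as a fraction of full scale. In form: [[fingers, tx, ty, tz, yaw], ...]. A call has 1 to 20 rows; each row shifts and turns the commanded pose from where the row before left it; what a row does not reach is not made up. Full scale, the value 1, is 40 mm for a shift and 360 degrees for a turn. A row lasts 1/10 s, in which the tool goes at most 50 mm and 8.59 degrees, less where a joint would pass 70% of its speed; a pose out of reach is approached as far as the arm can. A call with a number of a shift or a turn outside -1 to 1 is refused whole. A call with a gripper value outside its range is refused whole. The fingers move at their own pace and stop on an object; "newtons" is the grip in N (left out, the last holds). Time passes only in rows, so rows that do not move let the fingers close. It gives the time, the measured TCP pose, the force, the opening and the grip force at its end, in the units of the state.
- state(): the state, without advancing time (a new reading comes with each control period).
- snapshot(name): name is "scene" or "top" or "wrist"; returns a dict with "img" (480x640x3 uint8, blue, green, red), "range_z" (480x640 float32, m along the optical axis (not along the pixel's ray), 0 where there is no reading), "intrinsics" (3x3 intrinsics, pixels), "k1" (the pictures are not rectified: a ray, as slopes to the right and down, at radius r is drawn at 1 + k1 r^2 times it, then the intrinsics apply), "extrinsics" (4x4, takes a point from camera to world coordinates). Camera axes: x right, y down, z forward; pixel columns grow to the right and rows downward; lengths in m; the calibration is good to about 2 mm. A picture is of the moment at which its call begins.
- order.close_job(): hands the job in; it is judged then, once.
The state is a dict: "t": time; "joint_positions": joint angles; "qd": joint speeds; "joint_efforts": joint torques, N m; "tcp_pos": TCP position; "eef_rot": TCP orientation; "wrist_force": force on the tool from outside, world axes, zero at the start; "ft_torque": the same for the moment, N m; "finger_gap": opening from 0.0 (shut) to 1.0 (fully open); "finger_force": force on a finger pad.
Only numpy, scipy, OpenCV 4.12 (cv2) and the standard library are available. Lean on these libraries where they do the work, as an engineer would, in place of code of your own. Each camera call takes 0.05 s, during which the arm holds its last target. There are 200 camera calls.

## Task

Refit the loose perforated grille in the dusting tray: hold it tilted, hook its yellow tongue under the tray's yellow lip, then swing it down flat on its ledges without letting it fall. Then turn the cam by its black grip until the red-marked high point bears squarely on the sprung bolt, so that the bolt is pushed out over the grille's edge, and let go. Leave the other things on the bench where they are.

Things in the scene. Friction and masses are not known exactly. Their poses are not given: they have to be found in the camera images.
- tray: Fixed steel tray, 285 x 150 x 36 mm; left or right, yaw varies. Origin on the table under the seated grille's centre, z up, x from lip end to cam end. Ledges 30 mm above the table carry the grille; side rails (inner faces y = +-65 mm) and the grey cam deck (face at x = +69 mm), tops at 36 mm, bound it: the grille is too long to drop in flat and goes under the lip at a tilt (0.3 rad suits).
- grille: Loose perforated steel plate, 0.26 to 0.48 kg, flat on the table: 120 x 120 x 5 mm plus a yellow tongue at its -x end, 15 x 80 x 5 mm, same plane; x from -70 (tongue end) to +65 mm. Origin at the underside below the handle, z up. Blue handle: upright bar 12 mm thick (x), 60 mm long (y), up to z = 39 mm. Seated: axes as the tray's, origin at x = -2 to +4, y = 0 +-5, z = 30 mm in the tray's frame.
- tongue (a point): Middle of the tongue's end edge on the grille, at (-70, 0, 2.5) mm in the grille's frame.
- tray_lip (a point): Middle of the lower free edge of the yellow lip, at (-58, 0, 43) mm in the tray's frame. The lip is a bar across the tray's full width at its -x end, underside 43 and top 49 mm above the table; the slot under it, floor at 30 mm, ends at a wall at x = -72 mm.
- cam (a joint): Cam angle, rad, anticlockwise from above; upright axis at (139, 0) mm in the tray's frame. At 0 and also at 6.283 (equally good) the red-marked high point faces the tray's -x and bears on the bolt. Starts from 2.0 to 4.28, away from the bolt; stops at -0.5 and 6.78. It meets the bolt 1.57 rad before the high point; friction (0.09 N m) holds it wherever it is left.
- cam_grip (a point): On the cam's axis at the top of its black grip bar, 84.5 mm above the table. The bar turns with the cam: 60 mm long, 13 mm thick, 33 mm high (from 51.5 mm up), centred on the axis, lying along the line from the axis to the high point; its end towards the high point is red on top.
- cam_lobe (a point): The cam's high point, on its upper rim, marked red. The cam is an aluminium disc of 24 mm radius set 12 mm off its axis, so the high point is 36 mm from the axis; its faces are 37.5 and 51.5 mm above the table.
- bolt (a joint): Travel of the sprung brass bolt (the follower) towards the grille, m: 0 at rest, clear of the grille's opening; about 0.012 with the cam's high point on it. Steel contact plate 44 mm wide, facing the cam at x = 115 mm of the tray; brass nose 24 mm wide, 39 to 49 mm above the table, tip at x = 69.5 mm at rest. Spring 3 N at rest, 9 N at full travel.
- bottle: Bystander: upright white bottle, 60 mm across, 185 mm high, origin at its foot.
- jar: Bystander: amber powder jar, 69 mm across, 88 mm high, origin at its foot.
- swabs: Bystander: cardboard box 75 x 55 x 60 mm, origin under its centre.
- lens: Bystander: black magnifier loupe, 56 mm across, 60 mm high, origin at its foot.
- tape: Bystander: clear roll, 64 mm across, 25 mm high, lying flat.
- can: Bystander: upright red can, 50 mm across, 120 mm high, origin at its foot.
- brush: Bystander: dusting brush lying flat, about 170 mm long, 52 mm wide at the bristles, 18 mm high.
Mind the look-alikes: they are no part of the job. What is shaped like the grille but green or orange is not meant.

How it is judged:
On the way, in this order (a step that is already met when the one before it is completed fails the run):
1. the tongue is under the lip with the grille still tilted (x of tongue in the frame of tray below -0.061 m and z of tongue in the frame of tray between 0.027 and 0.042 m and y of tongue in the frame of tray between -0.012 and 0.012 m and angle between grille's own z axis and vertical above 0.07 rad), for 0.1 s.
2. the grille lies flat on its ledges, tongue under the lip, while the bolt is still back (angle between grille's own z axis and vertical below 0.03 rad and x of tongue in the frame of tray between -0.076 and -0.062 m and z of grille in the frame of tray between 0.027 and 0.033 m and y of grille in the frame of tray between -0.009 and 0.009 m and angle between the x axis of grille and the x axis of tray, either way round below 0.1 rad and value of joint bolt below 0.003 m), for 0.2 s.
At the end, for the whole second after the job is handed in: The grille lies flat (within 0.03 rad) on the tray's ledges (its underside within 3 mm of 30 mm), squared to the tray, its tongue at least 4 mm under the lip; the cam's high point is within 0.2 rad of facing the bolt and the bolt is out by more than 10.5 mm, over the grille's edge; all is at rest (angle between grille's own z axis and vertical below 0.03 rad and x of tongue in the frame of tray between -0.076 and -0.062 m and z of grille in the frame of tray between 0.027 and 0.033 m and y of grille in the frame of tray between -0.009 and 0.009 m and angle between the x axis of grille and the x axis of tray, either way round below 0.1 rad and (value of joint cam between -0.2 and 0.2 rad or value of joint cam between 6.0832 and 6.4832 rad) and value of joint bolt above 0.0105 m and linear speed of grille below 0.02 m/s and velocity of joint cam between -0.05 and 0.05 rad/s); the robot touches nothing.
It fails at once if a bystander is moved by more than 30 mm or knocked over (distance of any of bottle, jar, swabs, lens, tape, brush, can from where it was at the start of the episode above 0.03 m or angle between any of bottle, jar, swabs, lens, tape, brush, can's own z axis and vertical above 0.5 rad).
It fails at once if the grille is let fall (moves faster than 0.35 m/s while the fingers do not touch it) (linear speed of grille above 0.35 m/s and contact force between the fingers and grille below 0.05 N).
It also fails if it takes over 56 s, if anything falls off the work surface, if the arm or the gripper's body presses on something with over 40 N, if the wrist force passes 120 N, or if a joint passes its speed limit or range.

## Working session

There is one attempt and no reset: what is moved stays moved. The work goes in short steps, Python scripts to look and compute and a tool call to move; the robot and the scene stay as the last step left them, time stands still between calls to the robot, and variables do not carry over. Pictures are saved under pics/ and viewed, at most 10 in all, crops included, and the job is handed in when it is done.

Besides the shell and the picture viewer there is one more tool, called after "Emit:" as name([rows], argument=value, ...), one row to a line, values as JSON. arm_command: Moves the arm, as the interface text tells. Shift numbers are shares of 40 mm and turn numbers shares of 360 degrees, none past 1 either way. Its arguments: {"type":"object","properties":{"steps":{"type":"array","items":{"type":"array","items":{"type":"number","minimum":-1,"maximum":1}}},"newtons":{"type":"number"}},"required":["steps"]}

```bash
mkdir -p pics; ls; cat > h.py <<'E'
import numpy as np, cv2
from workcell import state, snapshot, order
def pts(s):
    """per-pixel world points from the range image"""
    h,w=s["range_z"].shape; K=np.array(s["intrinsics"],float)
    u,v=np.meshgrid(np.arange(w),np.arange(h))
    sl=rays(s,np.stack([u.ravel(),v.ravel()],1))
    z=s["range_z"].ravel()[:,None]
    P=np.hstack([sl*z,z])@s["extrinsics"][:3,:3].T+s["extrinsics"][:3,3]
    P[z[:,0]==0]=np.nan
    return P.reshape(h,w,3)
def rays(s,uv):
    d=np.array([s["k1"],0,0,0,0],float)
    return cv2.undistortPoints(np.asarray(uv,float).reshape(-1,1,2),np.array(s["intrinsics"],float),d).reshape(-1,2)
def onplane(s,uv,z):
    sl=rays(s,uv); E=np.asarray(s["extrinsics"]); d=np.hstack([sl,np.ones((len(sl),1))])@E[:3,:3].T
    return E[:3,3]+d*((z-E[2,3])/d[:,2])[:,None]
E
python3 - <<'E'
from h import *
import pickle
S={n:snapshot(n) for n in("scene","top")}
pickle.dump(S,open("s0.pkl","wb"))
for n in S: cv2.imwrite(f"pics/{n}0.png",S[n]["img"]); print(n,S[n]["k1"],S[n]["intrinsics"],S[n]["extrinsics"])
print(state())
E
```

```text
pics
scene -0.1504529923321151 [[541.92442231   0.         328.24113953]
 [  0.         541.92442231 239.97778272]
 [  0.           0.           1.        ]] [[-0.66105766  0.38992685 -0.64106148  1.34445287]
 [ 0.75032914  0.34012135 -0.56685417  0.77581548]
 [-0.00299296 -0.8557304  -0.5174133   0.75072996]
 [ 0.          0.          0.          1.        ]]
top -0.009278703638959183 [[451.91127449   0.         326.00430723]
 [  0.         451.91127449 237.46978562]
 [  0.           0.           1.        ]] [[-0.00311175 -0.99535836  0.09618762  0.44303792]
 [-0.999976    0.00369267  0.00586197  0.0427683 ]
 [-0.00618995 -0.09616707 -0.99534596  1.18504761]
 [ 0.          0.          0.          1.        ]]
{'t': 0.1, 'joint_positions': array([-8.95397883e-01,  2.55695291e-01,  1.07146091e-01, -3.96681468e-04,
       -1.42385946e+00, -2.84584936e-01]), 'qd': array([-0.00108899, -0.00130397,  0.00501663,  0.00057438,  0.00091196,
        0.00056401]), 'joint_efforts': array([-2.22603769e-03, -3.87604988e+01,  2.38471806e+01,  5.37780896e+00,
       -3.80460828e-03, -1.49569991e-05]), 'tcp_pos': array([ 0.2093978 , -0.50812513,  0.23049097]), 'eef_rot': array([ 3.13993501e+00, -7.61479792e-05, -2.75083748e+00]), 'wrist_force': array([-0.67611078, -0.2147706 , -0.46898878]), 'ft_torque': array([0.02486465, 0.03497436, 0.00302958]), 'finger_force': 0.0, 'finger_gap': 1.0023460524433707}
```

View pics/top0.png

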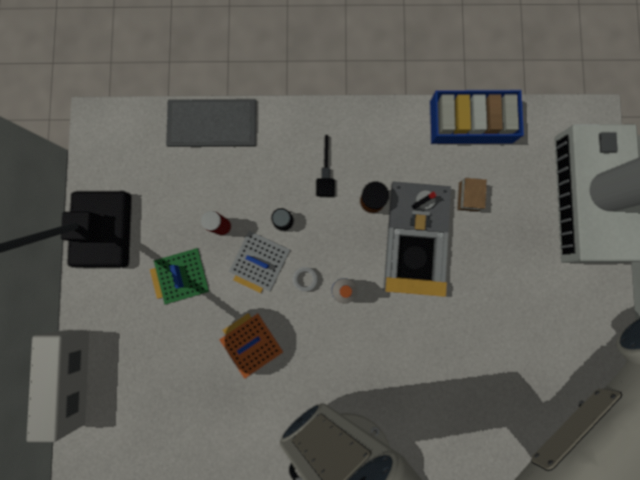

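View pics/scene0.png

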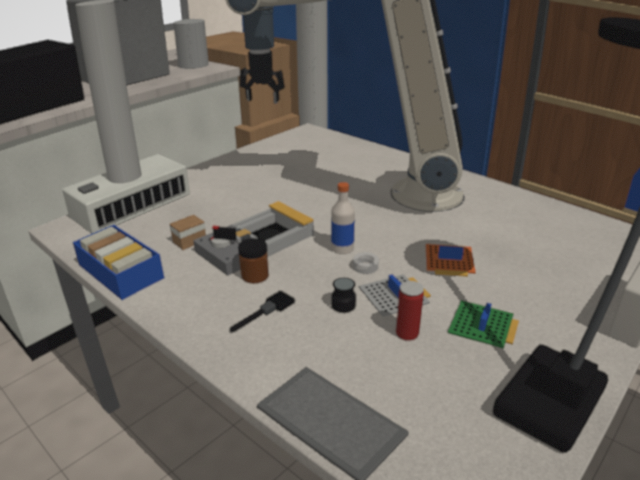

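Top view: three plates of grille shape. The green one at (180,276), the orange one at (251,345), and the bare grey steel one at (261,263) with a blue handle and its yellow tongue at (248,284). The grey one fits the description, since green and orange are excluded. The tray has its lip at (416,288) and cam at (427,200). Close to the grille are the can (218,224), lens (282,218), tape (310,279) and bottle (344,290). The scene view agrees, with the grey plate at (395,293) behind the can.

```bash
python3 - <<'E'
from h import *
import pickle
S=pickle.load(open("s0.pkl","rb")); s=S["top"]; P=pts(s); im=s["img"]; hsv=cv2.cvtColor(im,cv2.COLOR_BGR2HSV)
c=cv2.resize(im[190:390,130:470],None,fx=2.35,fy=2.35,interpolation=cv2.INTER_CUBIC); cv2.imwrite("pics/crop0.png",c)
def rep(n,m,z,box):
    mm=np.zeros(m.shape,np.uint8); x0,y0,x1,y1=box; mm[y0:y1,x0:x1]=m[y0:y1,x0:x1]
    k,l,st,ce=cv2.connectedComponentsWithStats(mm.astype(np.uint8)); i=1+np.argmax(st[1:,4])
    q=np.argwhere(l==i)[:,::-1]; W=onplane(s,q,z)
    (cx,cy),wh,a=cv2.minAreaRect((W[:,:2]*1000).astype(np.float32))
    print(n,st[i],"mean",W.mean(0).round(4),"rect",np.round([cx,cy,*wh,a],1),"corners",cv2.boxPoints(((cx,cy),wh,a)).round(0).tolist(),"medz",np.nanmedian(P[l==i][:,2]).round(4))
H,Sa,V=cv2.split(hsv)
blue=(H>100)&(H<130)&(Sa>100); yel=(H>15)&(H<32)&(Sa>110)
rep("handle",blue,.039,(225,230,295,290)); rep("tongue",yel,.005,(225,265,270,300)); rep("lip",yel,.049,(375,260,460,310))
red=((H<8)|(H>172))&(Sa>110)&(V>60); rep("camred",red,.0845,(400,180,450,215))
blk=(V<45); rep("grip",blk,.0845,(405,180,445,215))
br=(H>10)&(H<25)&(Sa>70); rep("bolt",br,.049,(400,208,440,232))
gr=(np.abs(P[:,:,2]-.005)<.006)&(V>60)
# tray outer outline: points 25..60 mm high
t=(P[:,:,2]>.02)&(P[:,:,2]<.055); rep("tray",t,.036,(380,175,460,300))
for n,(u,v) in dict(plate=(240,262),table=(300,320),lip=(416,288),deck=(405,205),railL=(391,255),railR=(446,255),jar=(375,195),bottle=(344,290),tape=(310,272),lens=(282,216),can=(212,220),box=(475,193)).items(): print(n,P[v,u].round(4))
E
```

```text
handle [246 256  23  12 109] mean [0.4928 0.2244 0.039 ] rect [493.2 224.9  60.5  11.3  63.5] corners [[475.0, 200.0], [485.0, 195.0], [512.0, 249.0], [502.0, 254.0]] medz 0.0387
tongue [234 276  28  16 149] mean [0.4369 0.2537 0.005 ] rect [437.  253.4  78.5  12.7  63.6] corners [[414.0, 221.0], [425.0, 215.0], [460.0, 286.0], [449.0, 291.0]] medz 0.0048
lip [385 276  62  20 906] mean [ 0.4307 -0.1739  0.049 ] rect [ 431.8 -174.2  151.4   39.8   85.2] corners [[406.0, -248.0], [445.0, -251.0], [458.0, -100.0], [418.0, -97.0]] medz 0.0493
camred [429 192   7   7  35] mean [ 0.6538 -0.2129  0.0845] rect [ 653.6 -213.1   13.    16.    33.5] corners [[644.0, -210.0], [653.0, -223.0], [663.0, -216.0], [655.0, -203.0]] medz 0.0851
grip [412 196  19  14 110] mean [ 0.6338 -0.1831  0.0845] rect [ 631.8 -186.1   21.2   48.8   28.4] corners [[611.0, -170.0], [634.0, -213.0], [653.0, -203.0], [629.0, -160.0]] medz 0.0832
bolt [414 214  12  16 169] mean [ 0.5915 -0.1882  0.049 ] rect [ 592.5 -187.4   27.8   38.4   88.6] corners [[573.0, -201.0], [611.0, -202.0], [612.0, -174.0], [574.0, -173.0]] medz 0.0494
tray [ 384  181   67  116 4808] mean [ 0.5631 -0.1845  0.036 ] rect [ 552.2 -184.4  155.4  284.5   85. ] corners [[404.0, -249.0], [687.0, -274.0], [701.0, -119.0], [417.0, -95.0]] medz 0.037
plate [0.4937 0.2755 0.001 ]
table [0.3431 0.1177 0.001 ]
lip [ 0.4252 -0.1747  0.0495]
deck [ 0.6369 -0.1535  0.0375]
railL [ 0.509  -0.1165  0.0296]
railR [ 0.5082 -0.2554  0.0362]
jar [ 0.6538 -0.0718  0.0867]
bottle [0.4236 0.0095 0.1869]
tape [0.4665 0.0909 0.023 ]
lens [0.6061 0.1597 0.0621]
can [0.5886 0.3201 0.1212]
box [ 0.6624 -0.3257  0.0635]
```

View pics/crop0.png

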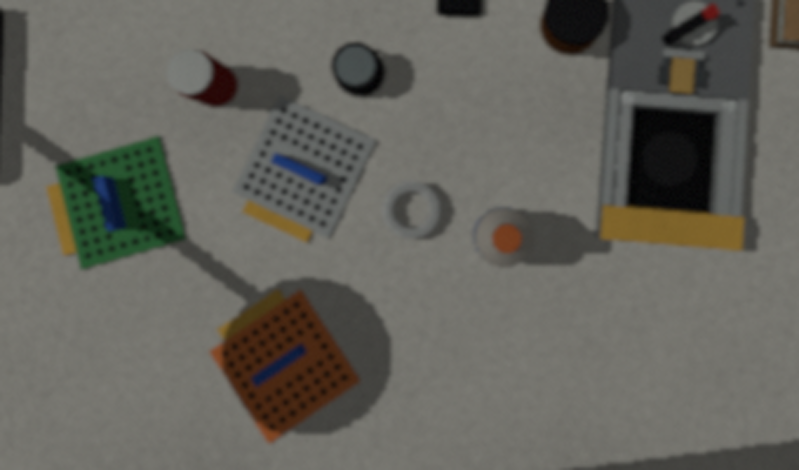

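The enlarged crop confirms it: bare grey perforated plate at crop (305,170), blue handle, yellow tongue at lower left. Next I pass over the tray for a close wrist view on the way to the grille.

Emit:
arm_command([
  [1, 0.55, 0.8, 0.3, 0.0235],
  [1, 0.55, 0.8, 0.3, 0.0235],
  [1, 0.55, 0.8, 0.3, 0.0235],
  [1, 0.55, 0.8, 0.3, 0.0235],
  [1, 0.55, 0.8, 0.3, 0.0235],
  [1, 0.55, 0.8, 0.3, 0.0235],
  [1, 0.55, 0.8, 0.3, 0.0235],
  [1, 0.55, 0.8, 0.3, 0.0235],
  [1, 0.55, 0.8, 0.2, 0.0235],
  [1, 0.55, 0.8, 0, 0.0235],
  [1, 0, 0, 0, 0],
  [1, 0, 0, 0, 0],
])

```text
t: 1.3
tcp_pos: [0.4297, -0.1878, 0.3348]
eef_rot: [3.14, 0.001, -1.273]
wrist_force: [-0.9, 0.1, -0.7]
finger_gap: 1.001
finger_force: 0.0
```

```bash
python3 - <<'E'
from h import *
import pickle
s=snapshot("wrist"); pickle.dump(s,open("w1.pkl","wb")); cv2.imwrite("pics/w1.png",s["img"])
st=state(); print(st["t"],st["tcp_pos"],st["eef_rot"],st["joint_positions"],st["wrist_force"])
E
```

```text
1.35 [ 0.42932797 -0.18852215  0.33498555] [ 3.14074442e+00  2.17704308e-04 -1.27469794e+00] [-7.81274420e-02  8.33898191e-02  1.58255658e-01  1.07746920e-04
 -1.64653128e+00  3.74234028e-01] [ 0.5414734  -0.45255255 -0.40586695]
```

View pics/w1.png

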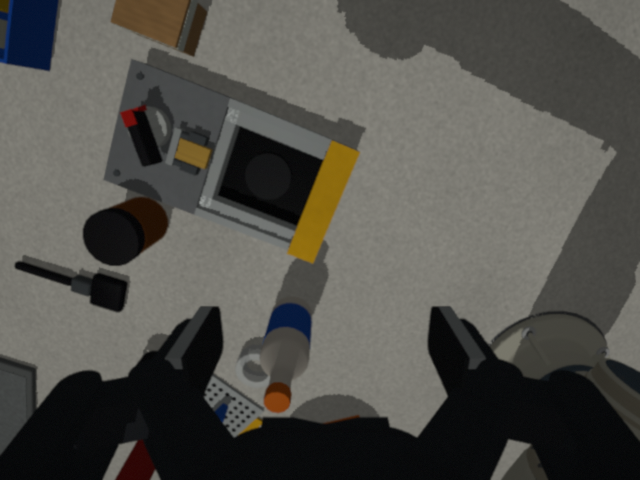

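Wrist view: tray with the lip at (325,200), brass bolt at (193,153), grip bar with its red end at (130,116) and black end at (150,155). I'll measure from it.

```bash
python3 - <<'E'
from h import *
import pickle
s=pickle.load(open("w1.pkl","rb")); P=pts(s); im=s["img"]; H,Sa,V=cv2.split(cv2.cvtColor(im,cv2.COLOR_BGR2HSV))
yaw=-np.radians(5); R=np.array([[np.cos(yaw),np.sin(yaw)],[-np.sin(yaw),np.cos(yaw)]])
def rect(n,m,z,box):
    mm=np.zeros(m.shape,np.uint8); x0,y0,x1,y1=box; mm[y0:y1,x0:x1]=m[y0:y1,x0:x1]
    k,l,st,ce=cv2.connectedComponentsWithStats(mm); i=1+np.argmax(st[1:,4])
    W=onplane(s,np.argwhere(l==i)[:,::-1],z)[:,:2]*1000; r=cv2.minAreaRect(W.astype(np.float32))
    L=W@R.T; print(n,st[i,4],np.round([*r[0],*r[1],r[2]],1),"alongTray x",np.percentile(L[:,0],[1,50,99]).round(1),"y",np.percentile(L[:,1],[1,50,99]).round(1),"z",np.nanmedian(P[l==i][:,2]).round(4))
    return W
rect("lip",(H>15)&(H<32)&(Sa>110)&(V>80),.049,(280,130,370,270))
rect("bolt",(H>12)&(H<30)&(Sa>80)&(V>70),.049,(170,125,220,175))
red=((H<8)|(H>172))&(Sa>130)&(V>70)
a=rect("red",red,.0845,(110,95,155,135))
bar=(np.abs(P[:,:,2]-.0845)<.006); b=rect("bar",bar,.0845,(100,85,180,180))
deck=(np.abs(P[:,:,2]-.037)<.004); rect("deck+rails",deck,.036,(90,50,370,270))
hs=rect("opening",(V<40),.036,(215,115,335,215))
o=np.array([506.,-181]); print("red->bar dir deg",np.degrees(np.arctan2(*(a.mean(0)-b.mean(0))[::-1])))
print("o in L",(R@o).round(1))
E
```

```text
lip 3661 [ 430.  -172.6  151.2   37.4   85.3] alongTray x [425.5 443.4 461.1] y [-208.6 -139.4  -60.9] z 0.0488
bolt 707 [ 592.7 -187.2   25.3   38.7   84.6] alongTray x [587.9 606.8 625.7] y [-147.2 -135.  -122.5] z 0.049
red 215 [ 652.1 -212.9   21.4   15.8   31.9] alongTray x [662.8 670.6 679.7] y [-166.5 -153.7 -144.1] z 0.0847
bar 758 [ 642.6 -192.6   16.9   60.3   32.2] alongTray x [636.  657.4 679. ] y [-160.8 -137.7 -111.3] z 0.0843
deck+rails 10833 [ 571.  -185.3  151.1  249.2   85. ] alongTray x [469.  636.3 708.1] y [-209.2 -158.4  -60.3] z 0.036
opening 6029 [ 500.9 -183.1   88.7  105.6   85. ] alongTray x [463.5 517.2 566.7] y [-182.2 -141.8  -96. ] z 0.0044
red->bar dir deg -57.06504994397311
o in L [ 519.8 -136.2]
```

Emit:
arm_command([
  [1, 0.13, 0.86, 0, 0.0235],
  [1, 0.13, 0.86, 0, 0.0235],
  [1, 0.13, 0.86, 0, 0.0235],
  [1, 0.13, 0.86, 0, 0.0235],
  [1, 0.13, 0.86, 0, 0.0235],
  [1, 0.13, 0.86, 0, 0.0115],
  [1, 0.13, 0.86, 0, 0],
  [1, 0.13, 0.86, 0, 0],
  [1, 0.13, 0.86, -0.3, 0],
  [1, 0.13, 0.86, -0.6, 0],
  [1, 0.13, 0.86, -0.6, 0],
  [1, 0.13, 0.86, -0.6, 0],
  [1, 0, 0, 0, 0],
  [1, 0, 0, 0, 0],
])

```text
t: 2.75
tcp_pos: [0.4921, 0.2234, 0.2506]
eef_rot: [3.139, 0.0, -0.465]
wrist_force: [-0.1, 0.3, 0.3]
finger_gap: 0.999
finger_force: 0.0
```

```bash
python3 - <<'E'
from h import *
s=snapshot("wrist"); im=s["img"]; P=pts(s); H,Sa,V=cv2.split(cv2.cvtColor(im,cv2.COLOR_BGR2HSV))
cv2.imwrite("pics/w2.png",im)
st=state(); t=st["tcp_pos"]; print(st["t"],t,st["eef_rot"])
for n,m in (("blue",(H>100)&(H<130)&(Sa>100)&(np.abs(P[:,:,2]-.039)<.005)),("yel",(H>15)&(H<32)&(Sa>110)&(P[:,:,2]<.02))):
    k,l,q,c=cv2.connectedComponentsWithStats(m.astype(np.uint8))
    for i in range(1,k):
        if q[i,4]>150:
            W=onplane(s,np.argwhere(l==i)[:,::-1],.039 if n=="blue" else .005)[:,:2]*1000
            print(n,q[i],[np.round(a,1) for a in cv2.minAreaRect(W.astype(np.float32))])
E
```

```text
2.8 [0.49243837 0.22310834 0.25173692] [ 3.14138003e+00 -7.98485722e-04 -4.65352901e-01]
blue [516 144  38  58 312] [array([434.2,  23.7]), array([26. , 58.7]), np.float64(50.1)]
blue [290 201  59  13 692] [array([494.3, 229.2]), array([58.3, 12.3]), np.float64(63.3)]
blue [149 295  35  30 383] [array([466.7, 436. ]), array([42.4, 14.6]), np.float64(16.1)]
blue [368 348  34  41 461] [array([286.8, 247.8]), array([13.9, 60. ]), np.float64(33.6)]
yel [287 248  70  13 825] [array([437.7, 255.7]), array([79.6, 14.6]), np.float64(64.9)]
yel [318 304  43  55 776] [array([336.6, 282.9]), array([17.3, 81.4]), np.float64(33.6)]
yel [123 309  44  38 483] [array([449.1, 498.7]), array([61.8, 14.9]), np.float64(16.1)]
```

Emit:
arm_command([
  [1, 0.03, 0.1, -1, 0],
  [1, 0, 0, -1, 0],
  [1, 0, 0, -1, 0],
  [1, 0, 0, -1, 0],
  [1, 0, 0, -1, 0],
  [1, 0, 0, -0.6, 0],
  [1, 0, 0, -0.3, 0],
  [1, 0, 0, -0.24, 0],
  [1, 0, 0, 0, 0],
  [0, 0, 0, 0, 0],
  [0, 0, 0, 0, 0],
  [0, 0, 0, 0, 0],
  [0, 0, 0, 0, 0],
  [0, 0, 0, 0, 0],
], newtons=40)

```text
t: 4.2
tcp_pos: [0.494, 0.2287, 0.0073]
eef_rot: [-3.14, -0.002, -0.463]
wrist_force: [-1.7, -1.2, 5.7]
finger_gap: 0.691
finger_force: 44.1
```

Emit:
arm_command([
  [0, 0, 0, 0.3, 0],
  [0, 0, 0, 0.8, 0],
  [0, 0, 0, 1, 0],
  [0, 0, 0, 1, 0],
  [0, 0, 0, 1, 0],
  [0, 0, 0, 1, 0],
  [0, -0.1, -0.3, 0.8, 0],
  [0, -0.28, -0.8, 0.2, 0.02],
  [0, -0.28, -0.8, 0, 0.02],
  [0, -0.28, -0.8, 0, 0.02],
  [0, -0.28, -0.8, 0, 0],
  [0, -0.28, -0.8, 0, 0],
  [0, -0.28, -0.8, 0, 0],
  [0, -0.28, -0.8, 0, 0],
  [0, -0.28, -0.8, 0, 0],
  [0, -0.28, -0.8, 0, 0],
  [0, -0.28, -0.8, 0, 0],
  [0, -0.28, -0.8, 0, 0],
  [0, -0.28, -0.8, 0, 0],
  [0, 0, 0, 0, 0],
])

```text
t: 6.2
tcp_pos: [0.3526, -0.17, 0.2499]
eef_rot: [3.141, 0.001, -0.091]
wrist_force: [1.0, 0.7, -4.9]
finger_gap: 0.689
finger_force: 45.6
```

```bash
cat > tilt.py <<'E'
from h import *
import sys
def grille(tray=(.5049,-.1797),yaw=-np.radians(5),name=None):
    s=snapshot("scene"); im=s["img"]; P=pts(s); H,Sa,V=cv2.split(cv2.cvtColor(im,cv2.COLOR_BGR2HSV))
    if name: cv2.imwrite(name,im)
    st=state(); t=st["tcp_pos"]; print(st["t"].__round__(2),t.round(4),st["eef_rot"].round(3),st["wrist_force"].round(1),st["finger_gap"].__round__(3))
    c,q=np.cos(yaw),np.sin(yaw); R=np.array([[c,q,0],[-q,c,0],[0,0,1]])
    T=(P-np.array([*tray,0]))@R.T*1000; o=R@(t-np.array([*tray,0]))*1000; print("tcp in tray mm",o.round(1))
    # plate points: within the grille's reach about the tcp, below the fingers
    d=T-o; m=(np.abs(d[...,0])<80)&(np.abs(d[...,1])<60)&(d[...,2]<25)&(d[...,2]>-45)&(T[...,2]>15)&~((H>100)&(H<130)&(Sa>100))&(V>50)
    m&=~((np.abs(d[...,0])<25)&(np.abs(d[...,1])<48))
    A=T[m]; 
    for _ in range(8):
        a=np.linalg.lstsq(np.c_[A[:,0]-o[0],A[:,1]-o[1],np.ones(len(A))],A[:,2],rcond=None)[0]
        r=np.abs(A[:,2]-np.c_[A[:,0]-o[0],A[:,1]-o[1],np.ones(len(A))]@a); A=A[r<max(3,2*np.median(r))]
    print("n",len(A),"slope x,y",a[:2].round(3),"top z under tcp",a[2].round(1),"x range",np.percentile(A[:,0],[1,99]).round(1),"y",np.percentile(A[:,1],[1,99]).round(1))
    yl=(H>15)&(H<32)&(Sa>110)&(np.abs(d[...,0]+62)<16)&(np.abs(d[...,1])<55)
    if yl.sum()>10: B=T[yl]; print("tongue n",len(B),"x,y,z",np.nanpercentile(B,[3,50,97],axis=0).round(1).tolist())
if __name__=="__main__": grille(name=sys.argv[1] if len(sys.argv)>1 else None)
E
python3 tilt.py pics/s1.png
```

```text
6.25 [ 0.3534 -0.1687  0.2498] [-3.141  0.    -0.09 ] [ 0.   0.8 -3.5] 0.691
tcp in tray mm [-151.9   -2.2  249.8]
n 458 slope x,y [-0.008 -0.008] top z under tcp 248.0 x range [-220.2  -84.8] y [-60.   57.2]
tongue n 30 x,y,z [[-219.5, -11.6, 246.9], [-213.5, 12.5, 248.4], [-207.7, 34.8, 250.6]]
```

View pics/s1.png

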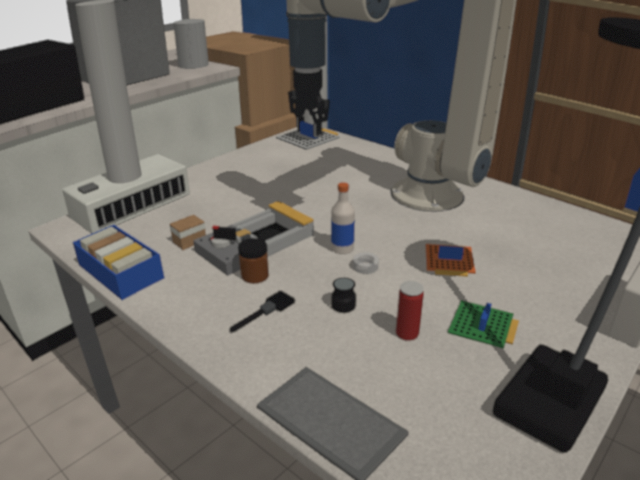

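The scene view shows the grille held level at (308,138), short of the lip. Now I lower its +x end onto the top of the lip bar to tilt it in the grip.

Emit:
arm_command([
  [0, 0.1, 0.05, -0.9, 0],
  [0, 0, 0, -1, 0],
  [0, 0, 0, -1, 0],
  [0, 0, 0, -1, 0],
  [0, 0, 0, -0.6, 0],
  [0, 0, 0, -0.25, 0],
  [0, 0, 0, -0.1, 0],
  [0, 0, 0, -0.1, 0],
  [0, 0, 0, -0.1, 0],
  [0, 0, 0, -0.1, 0],
  [0, 0, 0, -0.1, 0],
  [0, 0, 0, -0.1, 0],
  [0, 0, 0, 0, 0],
])

```text
t: 7.55
tcp_pos: [0.3565, -0.1656, 0.0364]
eef_rot: [3.141, 0.004, -0.087]
wrist_force: [-10.2, 1.5, 3.9]
finger_gap: 0.695
finger_force: 48.4
```

```bash
python3 tilt.py
```

```text
7.6 [ 0.3565 -0.1656  0.0365] [ 3.141  0.004 -0.087] [-9.9  1.9  4.2] 0.691
tcp in tray mm [-149.     1.2   36.5]
n 255 slope x,y [0.335 0.019] top z under tcp 34.5 x range [-201.8  -76.4] y [-52.6  60.2]
```

Emit:
arm_command([
  [0, 0, 0, 0.3, 0],
  [0, 0, 0, 0.7, 0],
  [0, 0.2, 0, 0.9, 0],
  [0, 0.6, -0.06, 0.4, 0],
  [0, 0.8, -0.08, 0, 0],
  [0, 0.8, -0.08, 0, 0],
  [0, 0.8, -0.08, 0, 0],
  [0, 0.6, -0.06, 0, 0],
  [0, 0.2, -0.02, 0, 0],
  [0, 0, 0, 0, 0],
])

```text
t: 8.6
tcp_pos: [0.5201, -0.1808, 0.1284]
eef_rot: [3.142, -0.001, -0.086]
wrist_force: [-1.0, 0.1, -4.7]
finger_gap: 0.688
finger_force: 47.3
```

```bash
python3 tilt.py pics/s2.png
```

```text
8.65 [ 0.5189 -0.1807  0.1283] [-3.141e+00 -1.000e-03 -8.700e-02] [ 0.1 -0.  -3.8] 0.694
tcp in tray mm [ 14.    0.2 128.3]
n 364 slope x,y [ 0.351 -0.002] top z under tcp 124.9 x range [-42.4  87. ] y [-55.5  59.1]
tongue n 94 x,y,z [[-63.4, -49.0, 43.0], [-58.4, 4.2, 49.0], [-37.7, 50.5, 107.9]]
```

View pics/s2.png

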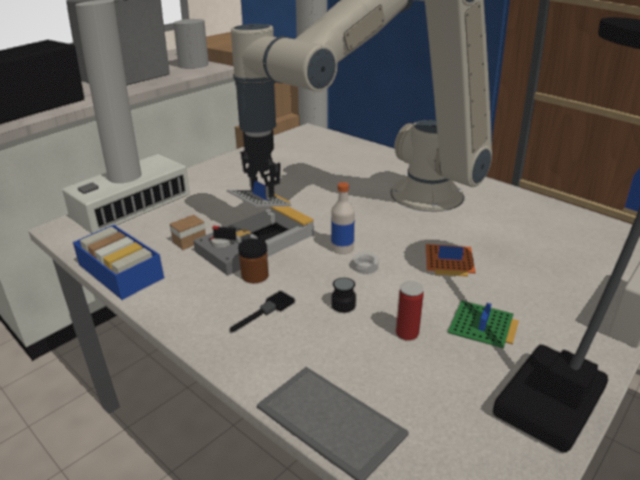

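Emit:
arm_command([
  [0, 0, 0, -0.6, 0],
  [0, 0, 0, -0.6, 0],
  [0, 0, 0, -0.35, 0],
  [0, 0, 0, -0.13, 0],
  [0, 0, 0, 0, 0],
  [0, -0.1, 0.01, 0, 0],
  [0, -0.1, 0.01, 0, 0],
  [0, -0.1, 0.01, 0, 0],
  [0, -0.1, 0.01, 0, 0],
  [0, -0.1, 0.01, 0, 0],
  [0, 0, 0, 0, 0],
])

```text
t: 9.75
tcp_pos: [0.4981, -0.1789, 0.0606]
eef_rot: [-3.141, 0.0, -0.087]
wrist_force: [-0.5, -0.2, -4.3]
finger_gap: 0.693
finger_force: 47.3
```

```bash
python3 tilt.py pics/s3.png; python3 -c "
import cv2; im=cv2.imread('pics/s3.png'); cv2.imwrite('pics/s3c.png',cv2.resize(im[150:290,170:370],None,fx=4,fy=4,interpolation=cv2.INTER_CUBIC))"
```

```text
9.8 [ 0.4985 -0.1789  0.0606] [ 3.142 -0.    -0.087] [ 0.4  0.6 -3.5] 0.692
tcp in tray mm [-6.5  0.2 60.6]
n 356 slope x,y [ 0.247 -0.004] top z under tcp 62.3 x range [-76.9  64.7] y [-55.8  59. ]
tongue n 177 x,y,z [[-83.6, -27.2, 40.0], [-68.4, 16.4, 48.5], [-55.9, 53.1, 52.3]]
```

View pics/s3c.png

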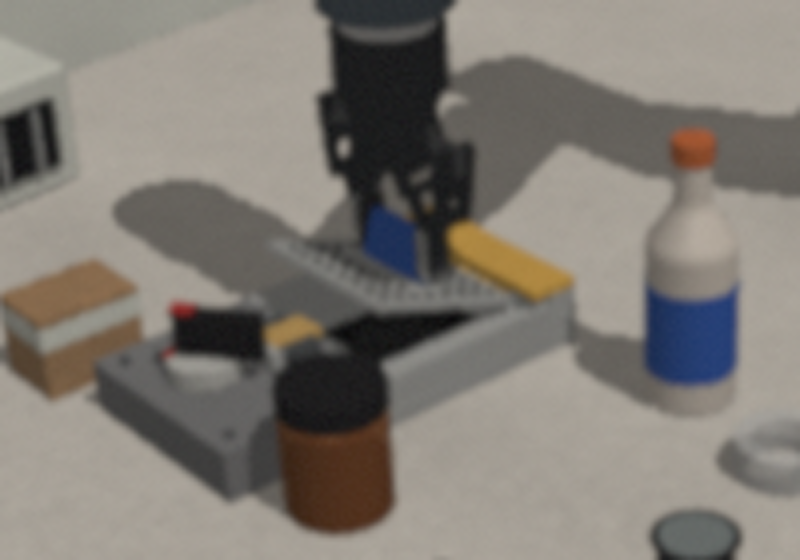

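Tongue sits under the yellow lip at crop (510,260), with the plate still tilted and clear of the cam deck. I'll push in 3 mm more, hold, then swing it down.

Emit:
arm_command([
  [0, -0.07, 0.006, 0, 0],
  [0, 0, 0, 0, 0],
  [0, 0, 0, 0, 0],
  [0, 0.02, 0, -0.06, 0],
  [0, 0.03, 0, -0.06, 0],
  [0, 0.03, -0.005, -0.06, 0],
  [0, 0.03, 0, -0.06, 0],
  [0, 0.03, -0.005, -0.06, 0],
  [0, 0.03, 0, -0.06, 0],
  [0, 0.03, -0.005, -0.06, 0],
  [0, 0.03, 0, -0.06, 0],
  [0, 0.03, -0.005, -0.06, 0],
  [0, 0.03, 0, -0.05, 0],
  [0, 0, 0, 0, 0],
])

```text
t: 11.2
tcp_pos: [0.5097, -0.18, 0.0377]
eef_rot: [3.141, -0.004, -0.086]
wrist_force: [4.5, -2.3, 5.9]
finger_gap: 0.693
finger_force: 50.1
```

```bash
python3 tilt.py
```

```text
11.25 [ 0.5097 -0.18    0.0378] [ 3.141 -0.004 -0.086] [ 4.6 -2.5  5. ] 0.695
tcp in tray mm [ 4.8  0.1 37.8]
n 483 slope x,y [0.031 0.026] top z under tcp 37.8 x range [-63.3  73.6] y [-59.2  59. ]
tongue n 141 x,y,z [[-72.5, -14.5, 32.4], [-61.2, 20.5, 46.9], [-54.0, 51.7, 52.3]]
```

Emit:
arm_command([
  [0, -0.02, 0, -0.04, 0],
  [0, 0, 0, -0.05, 0],
  [0, 0, 0, 0, 0],
])

```text
t: 11.55
tcp_pos: [0.5095, -0.1799, 0.0352]
eef_rot: [3.141, -0.006, -0.086]
wrist_force: [4.3, 0.0, 9.7]
finger_gap: 0.69
finger_force: 50.9
```

```bash
python3 tilt.py; python3 - <<'E'
from h import *
import pickle
s=snapshot("top"); pickle.dump(s,open("t2.pkl","wb")); cv2.imwrite("pics/t2c.png",cv2.resize(s["img"][170:310,370:470],None,fx=4,fy=4,interpolation=cv2.INTER_CUBIC))
E
```

```text
11.6 [ 0.5096 -0.1799  0.0352] [ 3.141 -0.006 -0.086] [ 4.3 -1.1 10.2] 0.693
tcp in tray mm [ 4.7  0.2 35.2]
n 463 slope x,y [0.003 0.031] top z under tcp 35.5 x range [-66.2  72.7] y [-57.2  59.8]
tongue n 136 x,y,z [[-71.9, -10.6, 32.3], [-61.9, 21.5, 47.1], [-54.0, 50.9, 53.1]]
```

View pics/t2c.png

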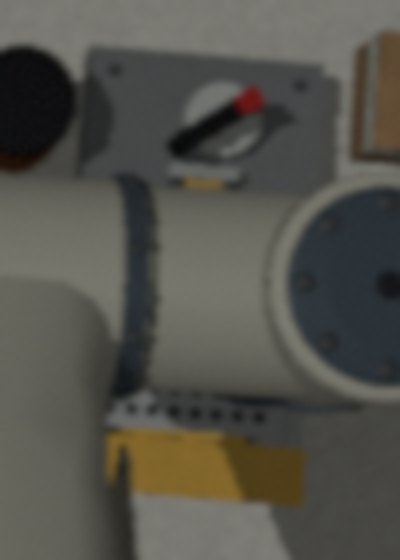

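The plate reads flat (slope 0.003, top at 35.5 mm). The top view shows its perforated edge against the lip at crop row 430. The cam's red end is at (250,100). I'll let go and rise.

Emit:
arm_command([
  [0, 0, 0, 0.03, 0],
  [0, 0, 0, 0, 0],
  [1, 0, 0, 0, 0],
  [1, 0, 0, 0, 0],
  [1, 0, 0, 0, 0],
  [1, 0, 0, 0.4, 0],
  [1, 0, 0, 0.8, 0],
  [1, 0, 0, 1, -0.0235],
  [1, 0, 0, 1, -0.0235],
  [1, 0, 0, 1, -0.0235],
  [1, 0, 0, 1, -0.0235],
  [1, -0.5, 0, 0.5, -0.0235],
  [1, -1, 0, 0, -0.0235],
  [1, -0.8, 0.5, 0, 0],
  [1, -0.5, 0, 0, 0],
  [1, 0, 0, 0, 0],
])

```text
t: 13.25
tcp_pos: [0.3924, -0.1592, 0.2629]
eef_rot: [-3.141, 0.0, -0.972]
wrist_force: [1.9, 0.5, 0.8]
finger_gap: 0.998
finger_force: 0.0
```

```bash
python3 - <<'E'
from h import *
st=state(); print(st["t"],st["tcp_pos"],st["eef_rot"],st["wrist_force"])
yaw=-np.radians(5); c,q=np.cos(yaw),np.sin(yaw); R=np.array([[c,q,0],[-q,c,0],[0,0,1]]); o=np.array([.5049,-.1797,0])
for n in("wrist","scene"):
    s=snapshot(n); im=s["img"]; P=pts(s); H,Sa,V=cv2.split(cv2.cvtColor(im,cv2.COLOR_BGR2HSV)); T=(P-o)@R.T*1000
    if n=="wrist": cv2.imwrite("pics/w3.png",im)
    m=(np.abs(T[...,0])<52)&(np.abs(T[...,1])<52)&(T[...,2]>28)&(T[...,2]<44)&~((np.abs(T[...,0])<14)&(np.abs(T[...,1])<36))&(V>50)
    A=T[m]; a=np.linalg.lstsq(np.c_[A[:,:2],np.ones(len(A))],A[:,2],rcond=None)[0]; print(n,m.sum(),"plane",a.round(3))
    def f(l,mm,z):
        W=(onplane(s,np.argwhere(mm)[:,::-1],z)-o)@R.T*1000
        r=cv2.minAreaRect(W[:,:2].astype(np.float32)); print(l,mm.sum(),[np.round(v,1) for v in r])
    N=(np.abs(T[...,0])<60)&(np.abs(T[...,1])<60)
    f("handle",N&(H>100)&(H<130)&(Sa>100)&(np.abs(T[...,2]-69)<5),.069)
    f("lip",(np.abs(T[...,0]+78)<30)&(np.abs(T[...,1])<90)&(H>15)&(H<32)&(Sa>110)&(np.abs(T[...,2]-49)<3),.049)
    f("bar",(np.abs(T[...,0]-139)<40)&(np.abs(T[...,1])<40)&(np.abs(T[...,2]-84.5)<5),.0845)
E
```

```text
13.25 [ 0.39239886 -0.1591617   0.26286152] [-3.14092495e+00  1.41936887e-04 -9.72474706e-01] [1.87184184 0.46213097 0.84308567]
wrist 7629 plane [2.0000e-03 0.0000e+00 3.4891e+01]
handle 892 [array([-0. ,  0.6]), array([12.1, 59.3]), np.float64(1.1)]
lip 5484 [array([-75.9,   0.6]), array([ 36. , 149.6]), np.float64(0.0)]
bar 916 [array([131.5,   6.2]), array([15.8, 43.4]), np.float64(36.6)]
scene 486 plane [-0.0000e+00  3.0000e-02  3.5188e+01]
handle 64 [array([5.8, 7.8]), array([64.1, 15.1]), np.float64(88.3)]
lip 303 [array([-72.1,   4.5]), array([151.5,  38.2]), np.float64(90.0)]
bar 88 [array([144.9,   6.6]), array([19.6, 62.2]), np.float64(32.5)]
```

View pics/w3.png

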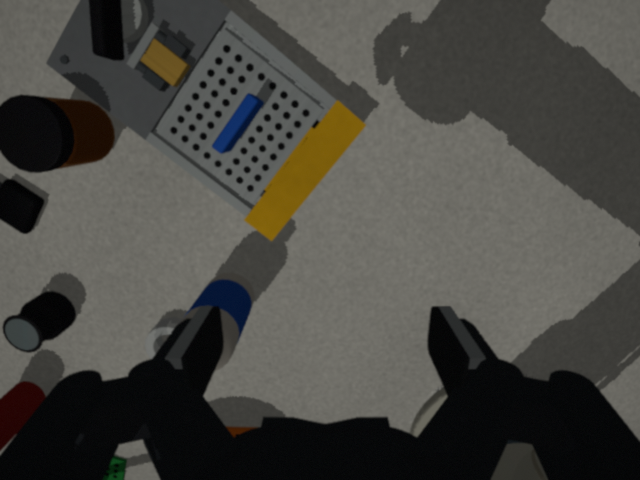

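Grille is seated: plate top at 34.9 mm, slope 0.002, handle at tray x≈0, y≈0.6. The wrist view shows it at (240,110), tight to the lip at (305,170) with the bolt (163,60) still back. Now the cam grip.

Emit:
arm_command([
  [0.6, 0.78, -0.1, 0, -0.005],
  [0.6, 0.78, -0.1, 0, 0],
  [0.6, 0.78, -0.1, 0, 0],
  [0.6, 0.78, -0.1, 0, 0],
  [0.6, 0.78, -0.1, 0, 0],
  [0.6, 0.78, -0.1, -0.3, 0],
  [0.6, 0.78, -0.1, -0.6, 0],
  [0.6, 0.8, -0.12, -0.9, 0],
  [0.6, 0, 0, -1, 0],
  [0.6, 0, 0, -1, 0],
  [0.6, 0, 0, -0.6, 0],
  [0.6, 0, 0, -0.4, 0],
  [0.6, 0, 0, -0.32, 0],
  [0.6, 0, 0, 0, 0],
  [0, 0, 0, 0, 0],
  [0, 0, 0, 0, 0],
  [0, 0, 0, 0, 0],
  [0, 0, 0, 0, 0],
  [0, 0, 0, 0, 0],
  [0, 0, 0, 0, 0],
])

```text
t: 15.35
tcp_pos: [0.6446, -0.1934, 0.0592]
eef_rot: [3.141, -0.001, -1.004]
wrist_force: [-4.3, -2.4, 4.6]
finger_gap: 0.142
finger_force: 41.4
```

Emit:
arm_command([
  [0, 0, 0, 0, -0.0177],
  [0, 0, 0, 0, -0.0177],
  [0, 0, 0, 0, -0.0177],
  [0, 0, 0, 0, -0.0177],
  [0, 0, 0, 0, -0.0177],
  [0, 0, 0, 0, -0.0177],
  [0, 0, 0, 0, -0.0177],
  [0, 0, 0, 0, -0.0177],
  [0, 0, 0, 0, -0.0177],
  [0, 0, 0, 0, -0.0177],
  [0, 0, 0, 0, -0.0177],
  [0, 0, 0, 0, -0.0177],
  [0, 0, 0, 0, -0.0177],
  [0, 0, 0, 0, -0.0177],
  [0, 0, 0, 0, -0.0177],
  [0, 0, 0, 0, -0.0177],
  [0, 0, 0, 0, -0.0177],
  [0, 0, 0, 0, -0.0177],
  [0, 0, 0, 0, -0.0177],
  [0, 0, 0, 0, -0.0177],
])

```text
t: 17.35
tcp_pos: [0.6422, -0.1922, 0.0592]
eef_rot: [-3.141, -0.005, 3.051]
wrist_force: [-11.2, 2.9, 9.7]
finger_gap: 0.143
finger_force: 42.3
```

Emit:
arm_command([
  [0, 0, 0, 0, 0],
  [0, 0, 0, 0, 0],
])

```text
t: 17.55
tcp_pos: [0.6422, -0.1921, 0.0592]
eef_rot: [-3.141, -0.005, 3.054]
wrist_force: [-12.0, 2.2, 10.4]
finger_gap: 0.145
finger_force: 42.3
```

Emit:
arm_command([
  [0.6, 0, 0, 0, 0],
  [0.6, 0, 0, 0, 0],
  [0.6, 0, 0, 0, 0],
  [0.6, 0, 0, 0.5, 0],
  [0.6, 0, 0, 1, 0.0235],
  [0.6, 0, 0, 1, 0.0235],
  [0.6, 0, 0, 1, 0.0235],
  [0.6, -0.5, 0, 1, 0.0235],
  [0.6, -1, 0, 0.5, 0.0235],
  [0.6, -1, 0, 0, 0.0235],
  [0.6, -1, 0, 0, 0.0235],
  [0.6, -1, 0, 0, 0.0235],
  [0.6, -1, 0, 0, 0.0235],
  [0.6, -0.8, 0, 0, 0.0235],
  [0.6, 0, 0, 0, 0],
  [0.6, 0, 0, 0, 0],
])

```text
t: 19.15
tcp_pos: [0.3932, -0.1923, 0.2584]
eef_rot: [-3.139, 0.0, -1.753]
wrist_force: [0.4, 0.2, 0.1]
finger_gap: 0.6
finger_force: 0.0
```

```bash
python3 - <<'E'
from h import *
st=state(); print(st["t"],st["tcp_pos"],st["eef_rot"],st["wrist_force"])
yaw=-np.radians(5); c,q=np.cos(yaw),np.sin(yaw); R=np.array([[c,q,0],[-q,c,0],[0,0,1]]); o=np.array([.5049,-.1797,0])
for n in("wrist","top"):
    s=snapshot(n); im=s["img"]; P=pts(s); H,Sa,V=cv2.split(cv2.cvtColor(im,cv2.COLOR_BGR2HSV)); T=(P-o)@R.T*1000
    cv2.imwrite(f"pics/{n}4.png",im)
    m=(np.abs(T[...,0])<52)&(np.abs(T[...,1])<52)&(T[...,2]>28)&(T[...,2]<44)&~((np.abs(T[...,0])<14)&(np.abs(T[...,1])<36))&(V>50)
    A=T[m]
    if len(A)>50: print(n,m.sum(),"plane",np.linalg.lstsq(np.c_[A[:,:2],np.ones(len(A))],A[:,2],rcond=None)[0].round(3))
    def f(l,mm,z):
        if mm.sum()<10: print(l,"none"); return
        W=(onplane(s,np.argwhere(mm)[:,::-1],z)-o)@R.T*1000
        r=cv2.minAreaRect(W[:,:2].astype(np.float32)); print(l,mm.sum(),[np.round(v,1) for v in r],"x",np.percentile(W[:,0],[1,99]).round(1),W.mean(0)[:2].round(1))
    N=(np.abs(T[...,0])<60)&(np.abs(T[...,1])<60)
    f("handle",N&(H>100)&(H<130)&(Sa>100)&(np.abs(T[...,2]-69)<5),.069)
    C=(np.abs(T[...,0]-139)<45)&(np.abs(T[...,1])<45)&(np.abs(T[...,2]-84.5)<5)
    f("bar",C,.0845); f("red",C&((H<8)|(H>172))&(Sa>130),.0845)
    f("bolt",(np.abs(T[...,0]-80)<40)&(np.abs(T[...,1])<25)&(H>12)&(H<30)&(Sa>80)&(V>60)&(np.abs(T[...,2]-49)<4),.049)
E
```

```text
19.15 [ 0.39316706 -0.19229701  0.2584274 ] [-3.13928830e+00  2.29618865e-04 -1.75277714e+00] [0.44144567 0.16643971 0.07051243]
wrist 5899 plane [0.0000e+00 2.0000e-03 3.5065e+01]
handle 734 [array([-0.6, -0.1]), array([13.1, 60.1]), np.float64(0.9)] x [-6.9  5.8] [-0.5 -0.8]
bar 778 [array([136.5,  -0.7]), array([15.2, 62.2]), np.float64(89.4)] x [107.1 166.8] [135.8  -0.9]
red 271 [array([116.5,  -0.6]), array([20.1, 15. ]), np.float64(0.3)] x [106.7 126.4] [116.6  -0.8]
bolt 826 [array([75.9,  0.1]), array([40.2, 25.5]), np.float64(0.2)] x [56.7 95.4] [76.  -0.2]
top 1220 plane [ 2.0000e-03 -1.0000e-03  3.5595e+01]
handle 105 [array([-0.6,  2. ]), array([11.1, 59.6]), np.float64(0.7)] x [-5.9  5. ] [-0.6  1.3]
bar 128 [array([138.2,   0.4]), array([58.3, 14.4]), np.float64(0.3)] x [109.3 167.1] [138.    0.5]
red 39 [array([118.2,  -0.9]), array([17.6, 12.3]), np.float64(3.6)] x [109.1 126.9] [ 1.177e+02 -1.000e-01]
bolt 129 [array([76.5, -2.1]), array([35.8, 25.3]), np.float64(3.7)] x [58.1 93.8] [76.7 -0.9]
```

View pics/top4.png

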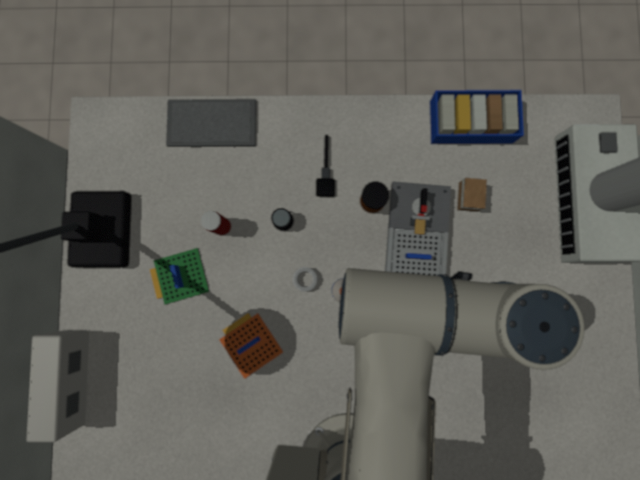

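Top view: grille flat in the tray (418,255), the cam's red end facing the bolt at (422,209), the bolt nose over the plate's edge at (420,228). The bystanders I can see are in place. The bolt tip has gone from 69 to 57 mm (12 mm out) and the bar is within 0.02 rad of square, so I'm handing in.

```bash
python3 -c "
from workcell import order
print(order.close_job())"
```

```text
the job is handed in; nothing more can be done
None
```

The job is handed in (no verdict came back): by my last measurements the grille is flat with its tongue under the lip, the cam's red point faces the bolt, the bolt is about 12 mm out over the grille's edge, and the robot is clear, after about 19 s of the 56 s.

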